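# Open the child-resistant cap of the solvent bottle and park the cap in the parts dish

### The arm

A 6-joint arm with a two-finger parallel gripper is mounted at the origin on a cart in front of the work surface, level with it; the furniture and walls round the work are solid. World frame = base frame: x ahead of the robot, y to its left, z up, the work surface at z = 0. Lengths are in m, angles in rad, forces in N, time in s.
With the tool pointing down it reaches from about 0.35 to 0.975 m from the base axis. Payload 4.9 kg.
Tool frame: the origin (TCP) lies at the very end of the fingers, on their centre line; the grasp point (between the pads) lies 19 mm behind it (grasp_offset is the distance from the TCP to the grasp point, in m); x points along the fingers, y is the direction in which the jaws open and shut, and the axes are right-handed (so a half turn about x gives the same grasp; the last joint's range is limited). The gripper opens to 85 mm and grips with 20 to 120 N. Pads are 22 mm wide; open, the fingers measure 114 mm over their backs; the gripper's body (76 mm by 85 mm) begins 54 mm behind the grasp point. The pads swing forward as they close: fully open they stand 13 mm farther back than shut.
Start: joints at [1.053, 0.053, 1.613, -0, 1.476, -0.119], TCP at [0.243, 0.576, 0.231] pointing down, gripper open.
Joint ranges: [-3.01, 3.01], [-1.01, 2.22], [0.06, 2.58], [-1.02, 4.17], [0.09, 2.62], [-3.14, 3.14]. Speed limits (rad/s): [2.57, 2.57, 3.14, 3.14, 3.14, 3.14].

### API

Orientations are given as a rotation vector (axis times angle).
In Python, from station import get_obs, get_image, camera_model, finish_job, grasp_offset gives the robot as it stands.
- The arm moves only by the shell command python3 -m crank 'ROWS' [OPENING] [FORCE]. ROWS is JSON, a list that holds one entry, the list of rows, each a list of 4 numbers: the shift along the world's x, y, z in m, then the turn about the world's z in degrees. In form: [[[dx, dy, dz, turn], ...]]. A call has 1 to 5 rows; each row is the pose to reach, as a shift and turn from the pose commanded when the call began; what a row does not reach only later rows make up. A row lasts 1/12 s, in which the tool goes at most 41.7 mm and 7.16 degrees, less where a joint would pass 70% of its speed; a pose out of reach is approached as far as the arm can. A call with a gripper value outside its range is refused whole. OPENING is the opening, from 0 (shut) to 1 (fully open), set as the call begins (- or left out, the last holds). The fingers move at their own pace and stop on an object; FORCE is the grip in N (left out, the last holds). Time passes only in rows, so rows that repeat a pose let the fingers close. It gives the time, the measured TCP pose, the force and the opening at its end, in the units of the state.
- get_obs(): the state, without advancing time (a new reading comes with each control period).
- get_image(name): name is "side" or "top"; returns (picture, depth): 384x512x3 uint8, red, green, blue; 384x512 float32, m along the optical axis (not along the pixel's ray), 0 where there is no reading.
- camera_model(name): a dict with "fx", "fy", "cx", "cy" (pixels), "xyz" and "attitude" of the camera in the world. Camera axes: x right, y down, z forward; pixel columns grow to the right and rows downward; lengths in m; the calibration is good to about 2 mm. A picture is of the moment at which its call begins. camera_model takes no time and is no camera call.
- finish_job(): hands the job in, once; it reports no verdict.
The state is a dict: "t": time; "q": joint angles; "dq": joint speeds; "effort": joint torques, N m; "tool_pos": TCP position; "tool_rot": TCP orientation; "contact_force": force on the tool from outside, world axes, zero at the start; "wrist_torque": the same for the moment, N m; "opening": finger opening in m.
Only numpy, scipy, OpenCV 4.12 (cv2) and the standard library are available. Lean on these libraries where they do the work, as an engineer would, in place of code of your own. Each camera call takes 0.05 s, during which the arm holds its last target.

### The job

Open the white bottle: press its red child-resistant cap down and, keeping it pressed, turn it anticlockwise until it is free; never press with more than about 22 N, and do not wrench or force it. Lift the cap off, set it down gently, top side up, in the middle of the round blue dish, let go, and leave the other things on the bench where they are.

Things in the scene. Friction and masses are not known exactly. Their poses are not given: they have to be found in the camera images.
- cap_grip (a point): Red ribbed cap shell, 54 mm in diameter, 32 mm high, on the neck of a white bottle clamped upright to the bench. Point on the cap's axis, 16 mm below its top and 16 mm above its lower rim; z up. It starts 137 to 160 mm above the bench: bottles differ in height by up to 8 mm, and the shell floats on the inner cap with 0 to 14 mm of unknown slack to take up first; neither is measured.
- cap_top (a point): Centre of the cap's top face. The shell slides (1 to 3 N of drag) and turns on a grey inner cap. Pressed onto it, 9 round teeth 3.4 mm high (40 degrees apart) couple the two; turned without pressure the shell only spins or clicks over the teeth, rising and falling up to 3.4 mm, while the inner cap stays locked.
- cap_rim (a point): Centre of the shell's lower rim. The inner cap (43 mm wide) is sprung upwards, 3 N at rest plus 3.3 N/mm, bottoming 6 mm down. It passes its catch only while held 4 mm or more down (17 N or more), and is free, to lift straight off, after 32 degrees anticlockwise from above; at 88 it meets the next catch. With tooth play the shell needs up to 72 degrees. The loose cap weighs about 0.1 kg.
- cap_foot (a point): Point on the cap's axis 2 mm below the shell's rim. The inner cap ends here when the slack is nil, up to 14 mm lower when the shell is drawn up; the loose cap stands on the inner cap, so in the dish cap_grip is 18 to 33 mm above the dish floor. On the bottle, its shoulder lies 30 mm below cap_grip (slack nil) and widens to 72 mm diameter 60 mm below it; nothing else stands beside the cap.
- dish: Round blue parts dish, fixed to the bench, 116 mm across the rim and 100 mm across the flat floor, 16 mm high, 3 mm wall. Origin at the centre of its underside; the inner floor is 4 mm above it.
- mug_mid (a point): green and white mug, 86 mm wide, 88 mm high; point 30 mm above its foot; bystander, not to be moved
- tape_measure_mid (a point): yellow and black tape measure, 33 x 79 x 65 mm, standing; point 30 mm above its foot; bystander

How it is judged:
By the outcome, as a careful person would: the job done as asked, in the order asked, and still so for the second after the job is handed in, with the robot touching nothing.
It also fails if it takes over 67 s, if anything falls off the work surface, if the arm or the gripper's body presses on something with over 40 N, if the wrist force passes 120 N, or if a joint passes its speed limit or range.

## Working session

There is one attempt and no reset: what is moved stays moved. The work goes in short steps, Python scripts to look and compute and a shell command to move; the robot and the scene stay as the last step left them, time stands still between calls to the robot, and variables do not carry over. Pictures are saved under pics/ and viewed, and the job is handed in when it is done.

```bash
ls; mkdir -p pics; python3 - <<'E'
from station import *
import cv2,numpy as np
o=get_obs();print({k:(np.round(v,3).tolist() if not isinstance(v,float) else v) for k,v in o.items()},grasp_offset)
for n in("side","top"):
    p,d=get_image(n);print(n,camera_model(n));cv2.imwrite(f"pics/{n}0.png",p[:,:,::-1]);np.savez(f"{n}0.npz",p=p,d=d)
E
```

```text
pics
{'t': 0.0, 'q': [1.053, 0.053, 1.614, 0.0, 1.476, -0.119], 'dq': [0.002, 0.002, -0.0, 0.0, 0.001, 0.001], 'effort': [-0.001, -39.369, -37.017, -0.0, 0.007, -0.0], 'tool_pos': [0.242, 0.575, 0.23], 'tool_rot': [0.311, 1.549, -0.314], 'contact_force': [0.243, -0.241, 0.973], 'wrist_torque': [-0.001, -0.038, -0.02], 'opening': 0.085519495145939} 0.0187
side {'fx': 480.66219924843506, 'fy': 480.66219924843506, 'cx': 256.220760601993, 'cy': 191.435711113102, 'xyz': array([0.08129176, 1.16545769, 1.12796719]), 'attitude': array([-0.45946644,  2.69490407, -1.19420161])}
top {'fx': 362.89719092443397, 'fy': 362.89719092443397, 'cx': 256.6661207221989, 'cy': 186.51774478598114, 'xyz': array([0.31322723, 0.08640446, 1.30819454]), 'attitude': array([-2.1366743 ,  2.11848556, -0.13434076])}
```

View pics/side0.png

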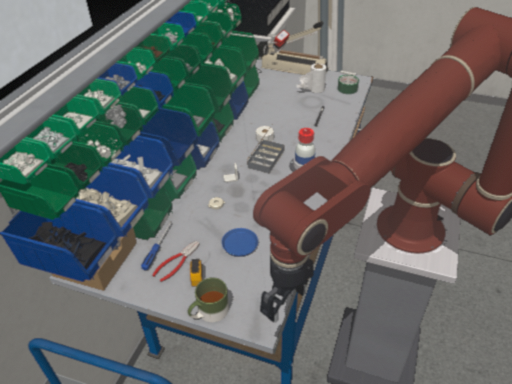

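View pics/top0.png

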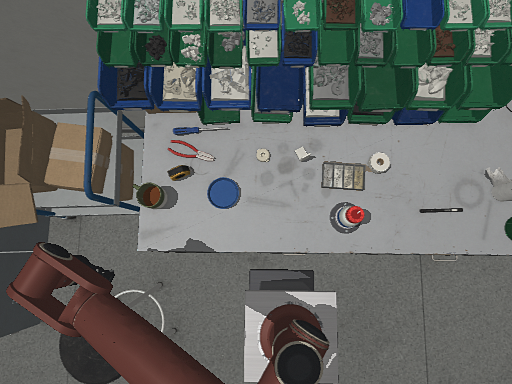

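The side view shows the red cap at (306,134), the dish at (240,242), the mug at (210,298) and the tape at (196,270). In the top view the cap is at (355,214), the dish at (224,193), the mug at (151,195) and the tape at (180,172). Next I'll turn these into positions.

```bash
cat > h.py <<'E'
import numpy as np,cv2
from scipy.spatial.transform import Rotation as R
from station import camera_model
def cloud(n,d):
    c=camera_model(n);v,u=np.mgrid[0:384,0:512]
    P=np.stack([(u-c['cx'])/c['fx']*d,(v-c['cy'])/c['fy']*d,d],-1)
    return P@R.from_rotvec(c['attitude']).as_matrix().T+c['xyz']
def circ(P):
    A=np.c_[2*P[:,:2],np.ones(len(P))];s=np.linalg.lstsq(A,(P[:,:2]**2).sum(1),rcond=None)[0]
    return s[:2],np.sqrt(s[2]+s[0]**2+s[1]**2)
E
python3 - <<'E'
from h import *
for n,(bx,dx) in {"side":((290,120,325,150),(215,222,265,262)),"top":((340,200,370,228),(203,172,245,213))}.items():
    z=np.load(n+"0.npz");p=z['p'].astype(int);d=z['d'];C=cloud(n,d);r,g,b=p[...,0],p[...,1],p[...,2]
    box=lambda m,B:(np.add(m,0)*0+1)
    m=np.zeros((384,512),bool);m[bx[1]:bx[3],bx[0]:bx[2]]=1
    k=m&(r>120)&(g<90)&(b<90)&(d>0);P=C[k];zt=np.percentile(P[:,2],[1,10,50,90,99]);print(n,'cap',k.sum(),zt.round(4))
    T=P[P[:,2]>zt[4]-.008];print(' top n',len(T),'med z',np.median(T[:,2]).round(4),'bbox',T.min(0).round(4),T.max(0).round(4),'mid',((T.min(0)+T.max(0))/2).round(4), 'mean',T.mean(0).round(4))
    print(' allbbox',P.min(0).round(4),P.max(0).round(4))
    m[:]=0;m[dx[1]:dx[3],dx[0]:dx[2]]=1
    k=m&(b>g+30)&(b>r+50)&(d>0);P=C[k];print(' dish',k.sum(),P.min(0).round(4),P.max(0).round(4),'mid',((P.min(0)+P.max(0))/2).round(4),np.percentile(P[:,2],[5,50,95]).round(4))
    ct=cv2.minEnclosingCircle(P[:,:2].astype(np.float32));print(ct)
    k=(C[...,2]>.03)&(C[...,2]<.4)&(C[...,0]>.3)&(C[...,0]<.75)&(abs(C[...,1])<.8)&(d>0)
    l=cv2.connectedComponentsWithStats(k.astype(np.uint8))
    for i in range(1,l[0]):
        if l[2][i,4]>60:
            Q=C[l[1]==i];print(' obj',l[2][i].tolist(),Q.min(0).round(3),Q.max(0).round(3))
E
```

```text
side cap 180 [0.1247 0.1302 0.1505 0.1558 0.159 ]
 top n 87 med z 0.1541 bbox [ 0.3832 -0.2206  0.1511] [ 0.4313 -0.1692  0.1616] mid [ 0.4072 -0.1949  0.1564] mean [ 0.4069 -0.1904  0.1542]
 allbbox [ 0.3828 -0.2206  0.124 ] [ 0.4313 -0.1643  0.1616]
 dish 757 [ 0.4391  0.1855 -0.0025] [0.5487 0.2997 0.0202] mid [0.4939 0.2426 0.0088] [-0.0003  0.0042  0.0151]
((0.4949215054512024, 0.24354484677314758), 0.05925830826163292)
 obj [260, 0, 30, 52, 824] [ 0.634 -0.799  0.182] [ 0.75  -0.661  0.384]
 obj [297, 63, 30, 25, 472] [ 0.469 -0.785  0.03 ] [ 0.582 -0.678  0.119]
 obj [338, 78, 21, 10, 90] [ 0.326 -0.794  0.03 ] [ 0.417 -0.746  0.051]
 obj [219, 95, 12, 16, 67] [ 0.743 -0.316  0.15 ] [ 0.75  -0.218  0.184]
 obj [247, 126, 27, 37, 194] [ 0.555 -0.358  0.03 ] [ 0.64  -0.115  0.124]
 obj [294, 128, 22, 39, 599] [ 0.371 -0.223  0.03 ] [ 0.446 -0.152  0.162]
 obj [177, 134, 21, 33, 177] [ 0.739 -0.028  0.141] [0.75  0.121 0.189]
 obj [202, 134, 18, 32, 134] [ 0.736 -0.19   0.03 ] [ 0.75  -0.041  0.078]
 obj [129, 208, 15, 20, 99] [0.743 0.341 0.151] [0.75  0.415 0.181]
 obj [151, 21
[... 854 characters left out ...]
 6, 71] [0.744 0.227 0.031] [0.75  0.33  0.068]
 obj [303, 118, 42, 8, 135] [ 0.737 -0.184  0.032] [ 0.75  -0.039  0.083]
 obj [395, 119, 41, 6, 82] [ 0.745 -0.51   0.03 ] [ 0.75  -0.368  0.071]
 obj [83, 122, 11, 71, 487] [0.488 0.724 0.03 ] [0.749 0.758 0.051]
 obj [370, 152, 20, 20, 252] [ 0.571 -0.346  0.03 ] [ 0.64  -0.278  0.041]
 obj [324, 161, 48, 11, 328] [ 0.554 -0.26   0.031] [ 0.606 -0.112  0.12 ]
 obj [167, 165, 21, 14, 199] [0.538 0.374 0.03 ] [0.588 0.439 0.07 ]
 obj [487, 167, 25, 33, 454] [ 0.472 -0.748  0.03 ] [ 0.587 -0.677  0.106]
 obj [132, 182, 33, 27, 506] [0.431 0.45  0.03 ] [0.518 0.559 0.093]
 obj [336, 206, 28, 22, 470] [ 0.371 -0.217  0.032] [ 0.442 -0.154  0.158]
```

```bash
python3 -m crank '[[[0.035,-0.02,0.01,0],[0.07,-0.04,0.02,0],[0.1,-0.07,0.03,0],[0.13,-0.1,0.03,0],[0.15,-0.135,0.03,0]]]' 1 60; python3 -m crank '[[[0,-0.04,0,0],[0,-0.08,0,0],[0.005,-0.12,0,0],[0.01,-0.16,0,0],[0.01,-0.2,0,0]]]'; python3 -m crank '[[[0,-0.04,0,0],[0,-0.08,0,0],[0,-0.12,0,0],[0,-0.16,0,0],[0,-0.2,0,0]]]';python3 -c "
from station import *;from scipy.spatial.transform import Rotation as R
o=get_obs();print(o['q'].round(3) if hasattr(o['q'],'round') else o['q']);print(R.from_rotvec(o['tool_rot']).as_matrix().round(3))"
```

```text
t: 0.52
tool_pos: [0.394, 0.4411, 0.2618]
tool_rot: [0.313, 1.547, -0.312]
contact_force: [0.4, -0.0, -0.8]
opening: 0.0854
t: 0.93
tool_pos: [0.4019, 0.24, 0.2607]
tool_rot: [0.312, 1.548, -0.313]
contact_force: [0.9, -0.5, 0.7]
opening: 0.0852
t: 1.35
tool_pos: [0.4014, 0.0403, 0.261]
tool_rot: [0.312, 1.548, -0.312]
contact_force: [0.3, 0.4, -0.4]
opening: 0.0851
[-0.085 -0.535  2.055 -0.     1.622 -1.257]
[[ 0.     0.388  0.922]
 [-0.     0.922 -0.388]
 [-1.     0.     0.   ]]
```

```bash
python3 -m crank '[[[0.001,-0.04,0,-7],[0.002,-0.08,0,-14],[0.003,-0.12,0,-21],[0.004,-0.16,0,-28],[0.005,-0.2,0,-35]]]';python3 -m crank '[[[0.001,-0.032,0,-7],[0.001,-0.032,-0.02,-14],[0.001,-0.032,-0.03,-21],[0.001,-0.032,-0.04,-28],[0.001,-0.032,-0.05,-35]]]' ; python3 -m crank '[[[0,0,0,-7],[0,0,0,-14],[0,0,0,-20],[0,0,0,-20]]]' ;python3 - <<'E'
from h import *
from station import *
o=get_obs();print(np.round(o['q'],3),R.from_rotvec(o['tool_rot']).as_matrix().round(3).tolist(),np.round(o['contact_force'],2))
for n in("side","top"):
    p,d=get_image(n);cv2.imwrite(f"pics/{n}1.png",p[:,:,::-1]);np.savez(f"{n}1.npz",p=p,d=d)
p=cv2.imread("pics/side1.png")[80:230,230:400];cv2.imwrite("pics/side1c.png",cv2.resize(p,None,fx=4,fy=4,interpolation=2)[:600])
E
```

```text
t: 1.77
tool_pos: [0.4064, -0.1599, 0.261]
tool_rot: [0.792, 1.422, -0.792]
contact_force: [0.7, -0.1, -0.4]
opening: 0.0853
t: 2.18
tool_pos: [0.4076, -0.1902, 0.21]
tool_rot: [1.251, 1.183, -1.251]
contact_force: [-0.5, 0.3, -0.3]
opening: 0.0857
t: 2.52
tool_pos: [0.4077, -0.1898, 0.2107]
tool_rot: [1.498, 0.993, -1.498]
contact_force: [0.6, -0.1, 0.3]
opening: 0.0852
[-0.601 -0.375  2.027 -0.     1.491 -0.201] [[-0.001, 0.921, -0.39], [0.001, -0.39, -0.921], [-1.0, -0.001, -0.0]] [ 0.61 -0.09  0.34]
```

View pics/side1c.png

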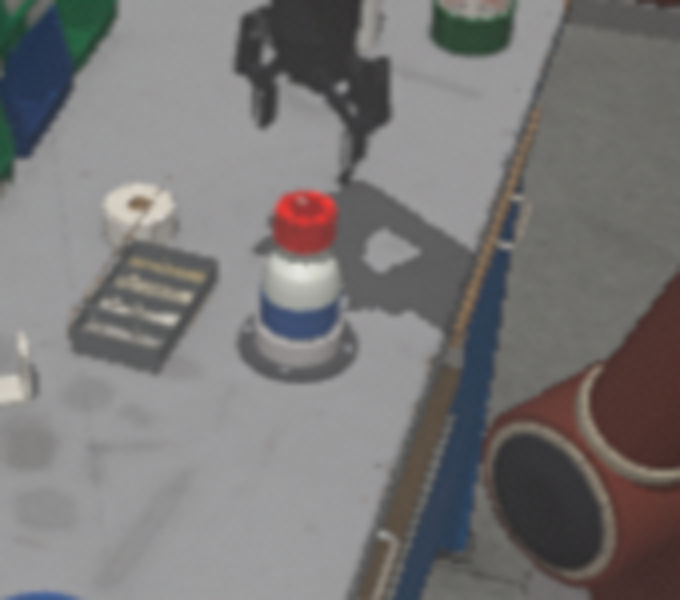

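View pics/top1.png

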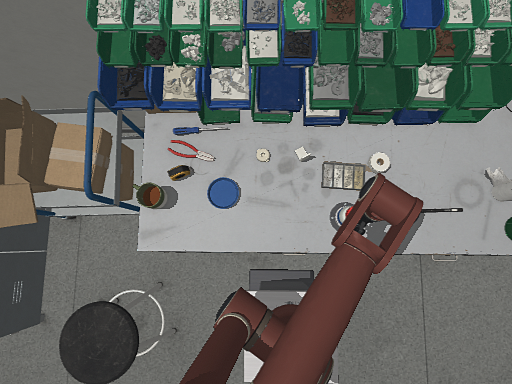

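```bash
python3 - <<'E'
from h import *
c=camera_model("side");M=R.from_rotvec(c['attitude']).as_matrix()
j=np.array([.921,-.39,0])
for nm,w in {"tcp":[.4077,-.19,.2107],"f1":np.array([.4077,-.19,.2237])+j*.046,"f2":np.array([.4077,-.19,.2237])-j*.046,"captop":[.407,-.192,.1535]}.items():
    p=M.T@(np.array(w)-c['xyz']);u=c['fx']*p[0]/p[2]+c['cx'];v=c['fy']*p[1]/p[2]+c['cy'];print(nm,u.round(1),v.round(1),'crop',((u-230)*4).round(),((v-80)*4).round())
z=np.load("side1.npz");p=z['p'].astype(int);C=cloud("side",z['d'])
k=(p[...,0]>120)&(p[...,1]<90)&(p[...,2]<90)&(z['d']>0)&(C[...,2]>.1)&(C[...,2]<.18)&(C[...,0]<.5)&(C[...,0]>.3)
P=C[k];print(len(P),P.min(0),P.max(0));T=P[P[:,2]>.147];print(T.min(0),T.max(0),np.median(T[:,2]))
E
```

```text
tcp 306.5 118.8 crop 306.0 155.0
f1 296.2 110.7 crop 265.0 123.0
f2 317.5 120.6 crop 350.0 162.0
captop 306.0 132.3 crop 304.0 209.0
194 [ 0.38052796 -0.22314866  0.12159813] [ 0.43129348 -0.16477009  0.1609307 ]
[ 0.38052796 -0.22314866  0.14712064] [ 0.43129348 -0.16477009  0.1609307 ] 0.1537709091975641
```

```bash
python3 -m crank '[[[0,-0.002,-0.025,0],[0,-0.002,-0.05,0],[0,-0.002,-0.07,0],[0,-0.002,-0.082,0],[0,-0.002,-0.09,0]]]';python3 -m crank '[[[0,0,0,0],[0,0,0,0],[0,0,0,0],[0,0,0,0],[0,0,0,0]]]' 0.45 50; python3 -m crank '[[[0,0,0,0],[0,0,0,0],[0,0,0,0]]]'
```

```text
t: 3.03
tool_pos: [0.4073, -0.1915, 0.1195]
tool_rot: [1.495, 0.997, -1.497]
contact_force: [-1.3, -0.2, -0.6]
opening: 0.0855
t: 3.45
tool_pos: [0.409, -0.1926, 0.1229]
tool_rot: [1.497, 0.991, -1.495]
contact_force: [-0.0, 1.2, 2.9]
opening: 0.0537
t: 3.7
tool_pos: [0.4089, -0.1926, 0.1224]
tool_rot: [1.497, 0.991, -1.495]
contact_force: [1.1, -0.8, 3.8]
opening: 0.0537
```

```bash
python3 -m crank '[[[0,0,-0.001,0],[0,0,-0.002,0],[0,0,-0.003,0],[0,0,-0.003,0]]]' 0.45 70;python3 -m crank '[[[0,0,-0.001,0],[0,0,-0.002,0],[0,0,-0.002,0],[0,0,-0.002,0]]]'
```

```text
t: 4.03
tool_pos: [0.409, -0.1926, 0.1201]
tool_rot: [1.497, 0.991, -1.495]
contact_force: [-2.0, 0.9, 10.2]
opening: 0.0535
t: 4.37
tool_pos: [0.4091, -0.1927, 0.1189]
tool_rot: [1.497, 0.991, -1.495]
contact_force: [-3.5, 3.1, 12.9]
opening: 0.0531
```

```bash
python3 -m crank '[[[0,0,-0.001,0],[0,0,-0.002,0],[0,0,-0.002,0],[0,0,-0.002,0]]]'; python3 -m crank '[[[0,0,0,2],[0,0,0,4],[0,0,0,6],[0,0,0,8],[0,0,0,8]]]'; python3 -c "
from station import *;o=get_obs();print(o['contact_force'],o['wrist_torque'])"
```

```text
t: 4.7
tool_pos: [0.4091, -0.1927, 0.1175]
tool_rot: [1.496, 0.991, -1.495]
contact_force: [-5.5, 2.9, 17.3]
opening: 0.0536
t: 5.12
tool_pos: [0.4087, -0.1926, 0.1172]
tool_rot: [1.396, 1.075, -1.396]
contact_force: [-5.3, 3.8, 16.6]
opening: 0.0535
[-5.30252569  3.8410185  16.55064482] [ 0.40187986  0.84853301 -0.00487882]
```

```bash
python3 -m crank '[[[-0.0005,0.0002,-0.0005,0],[-0.001,0.0004,-0.001,2],[-0.0015,0.0007,-0.001,4],[-0.0015,0.0007,-0.001,4]]]'; python3 -c "
from station import *;o=get_obs();print(o['contact_force'],o['wrist_torque'])"
```

```text
t: 5.45
tool_pos: [0.4085, -0.1927, 0.1171]
tool_rot: [1.347, 1.109, -1.344]
contact_force: [-2.3, 1.9, 16.6]
opening: 0.0534
[-2.26655798  1.86349624 16.55714564] [ 0.24878692  0.35787296 -0.04618837]
```

```bash
python3 -m crank '[[[-0.0005,0.0002,-0.0005,2],[-0.001,0.0004,-0.001,4],[-0.001,0.0004,-0.001,6],[-0.001,0.0004,-0.001,6]]]'; python3 -c "
from station import *;o=get_obs();print(o['contact_force'],o['wrist_torque'])"; python3 -m crank '[[[0,0,0,0]]]'
```

```text
t: 5.78
tool_pos: [0.4082, -0.1927, 0.1168]
tool_rot: [1.27, 1.161, -1.268]
contact_force: [-0.7, 0.4, 17.9]
opening: 0.0531
[-0.69069057  0.3964071  17.85315129] [ 0.11605476  0.17309687 -0.02817638]
t: 5.87
tool_pos: [0.4082, -0.1928, 0.1168]
tool_rot: [1.271, 1.16, -1.268]
contact_force: [-0.5, 0.9, 16.5]
opening: 0.0536
```

```bash
python3 -m crank '[[[0,0,-0.0005,2],[0,0,-0.001,4],[0,0,-0.001,6],[0,0,-0.001,6]]]'; python3 -c "
from station import *;o=get_obs();print(o['contact_force'],o['wrist_torque'])"; python3 -m crank '[[[0,0,-0.0005,2],[0,0,-0.0005,4],[0,0,-0.0005,4]]]'; python3 -c "
from station import *;o=get_obs();print(o['contact_force'],o['wrist_torque'])"
```

```text
t: 6.2
tool_pos: [0.4081, -0.1929, 0.1161]
tool_rot: [1.193, 1.212, -1.192]
contact_force: [-2.9, 1.3, 19.1]
opening: 0.0534
[-2.88764021  1.29261946 19.12269681] [ 0.15602484  0.40763869 -0.03922817]
t: 6.45
tool_pos: [0.4081, -0.193, 0.1159]
tool_rot: [1.141, 1.243, -1.14]
contact_force: [-2.7, 2.3, 20.0]
opening: 0.0534
[-2.72543567  2.31176411 19.97950295] [ 0.11359729  0.44213529 -0.06137071]
```

```bash
python3 -m crank '[[[-0.0003,0.0002,0,2],[-0.0005,0.0003,0,4],[-0.0007,0.0003,0,6],[-0.0007,0.0003,0,6]]]'; python3 -c "
from station import *;o=get_obs();print(o['contact_force'],o['wrist_torque'])"; python3 -m crank '[[[0,0,0,2],[0,0,0,4],[0,0,0,6],[0,0,0,6]]]'; python3 -c "
from station import *;o=get_obs();print(o['contact_force'],o['wrist_torque'])"
```

```text
t: 6.78
tool_pos: [0.4079, -0.193, 0.1161]
tool_rot: [1.063, 1.286, -1.062]
contact_force: [-1.7, 0.4, 18.8]
opening: 0.0531
[-1.70730304  0.42114356 18.81167427] [-0.0636505   0.20964706 -0.04436558]
t: 7.12
tool_pos: [0.4078, -0.193, 0.116]
tool_rot: [0.983, 1.328, -0.984]
contact_force: [-2.1, 0.1, 19.6]
opening: 0.0532
[-2.12186202  0.08213344 19.61368129] [-0.04119706  0.33528488 -0.03347345]
```

```bash
for i in 1; do python3 -m crank '[[[0,0,0,2],[0,0,0,4],[0,0,0,6],[0,0,0,8],[0,0,0,8]]]'; python3 -c "
from station import *;o=get_obs();print(o['contact_force'],o['wrist_torque'])"; python3 -m crank '[[[0,0,0,2],[0,0,0,4],[0,0,0,6],[0,0,0,8],[0,0,0,8]]]'; python3 -c "
from station import *;o=get_obs();print(o['contact_force'],o['wrist_torque'],o['q'])";done
```

```text
t: 7.53
tool_pos: [0.4076, -0.193, 0.116]
tool_rot: [0.877, 1.377, -0.879]
contact_force: [-2.1, -0.5, 20.6]
opening: 0.0531
[-2.1277531  -0.46512871 20.60812429] [-0.05144853  0.40692142 -0.01923876]
t: 7.95
tool_pos: [0.4071, -0.1928, 0.1158]
tool_rot: [0.77, 1.423, -0.774]
contact_force: [-3.6, 0.2, 20.6]
opening: 0.0534
[-3.64052779  0.23922444 20.64804366] [ 0.05611599  0.62865286 -0.08922209] [-6.06987452e-01 -2.88445790e-01  2.12323058e+00 -1.47730495e-03
  1.30021490e+00 -1.18612246e+00]
```

```bash
python3 -m crank '[[[-0.0003,0,0.0002,2],[-0.0006,0.0001,0.0003,4],[-0.0008,0.0001,0.0003,6],[-0.0008,0.0001,0.0003,8],[-0.0008,0.0001,0.0003,8]]]'; python3 -c "
from station import *;o=get_obs();print(o['contact_force'],o['wrist_torque'])"; python3 -m crank '[[[0,0,0,2],[0,0,0,4],[0,0,0,6],[0,0,0,8],[0,0,0,8]]]'; python3 -c "
from station import *;o=get_obs();print(o['contact_force'],o['wrist_torque'],o['q'])"
```

```text
t: 8.37
tool_pos: [0.4064, -0.1928, 0.116]
tool_rot: [0.662, 1.46, -0.667]
contact_force: [-3.6, 0.7, 19.5]
opening: 0.0536
[-3.57926206  0.74589313 19.48988137] [-0.04630065  0.51314012 -0.06443519]
t: 8.78
tool_pos: [0.406, -0.193, 0.1159]
tool_rot: [0.553, 1.492, -0.56]
contact_force: [-5.3, -0.2, 20.7]
opening: 0.0533
[-5.31699965 -0.22106096 20.7057402 ] [-0.21921906  0.80426778 -0.04483245] [-0.60809347 -0.29096916  2.12494051 -0.00254266  1.30125282 -1.46617691]
```

```bash
python3 -m crank '[[[0.0,0,0,2],[0,0,0,4],[0,0,0,4]]]'; python3 -m crank '[[[0,0,0.001,0],[0,0,0.002,0],[0,0,0.003,0],[0,0,0.004,0],[0,0,0.005,0]]]';python3 -m crank '[[[0,0,0.001,0],[0,0,0.002,0],[0,0,0.003,0],[0,0,0.004,0],[0,0,0.005,0]]]'
```

```text
t: 9.03
tool_pos: [0.4057, -0.1931, 0.1158]
tool_rot: [0.499, 1.507, -0.506]
contact_force: [-6.3, -1.0, 20.2]
opening: 0.0533
t: 9.45
tool_pos: [0.4056, -0.193, 0.1188]
tool_rot: [0.5, 1.506, -0.507]
contact_force: [-0.2, -5.7, 7.0]
opening: 0.0535
t: 9.87
tool_pos: [0.405, -0.1927, 0.1218]
tool_rot: [0.5, 1.507, -0.507]
contact_force: [4.1, -7.4, -2.2]
opening: 0.0532
```

```bash
python3 -m crank '[[[0,0,0.001,0],[0,0,0.002,0],[0,0,0.003,0],[0,0,0.004,0],[0,0,0.005,0]]]'; python3 -c "
from station import *;o=get_obs();print(o['contact_force'],o['wrist_torque'],o['q'])"
```

```text
t: 10.28
tool_pos: [0.4048, -0.1926, 0.1263]
tool_rot: [0.5, 1.507, -0.507]
contact_force: [3.0, -7.1, -2.7]
opening: 0.0535
[ 2.97419604 -7.12989984 -2.70335559] [-1.27216226 -0.5867553   0.01211166] [-0.60848974 -0.30612489  2.11839594 -0.00308406  1.32402161 -1.53522606]
```

```bash
python3 -m crank '[[[0.0003,-0.0005,0.001,0],[0.0006,-0.001,0.002,0],[0.001,-0.002,0.003,0],[0.001,-0.002,0.004,0],[0.001,-0.002,0.005,0]]]'; python3 -m crank '[[[0,0,0.001,0],[0,0,0.002,0],[0,0,0.003,0],[0,0,0.004,0],[0,0,0.005,0]]]'; python3 -c "
from station import *;o=get_obs();print(o['contact_force'],o['wrist_torque'])"
```

```text
t: 10.7
tool_pos: [0.4046, -0.1928, 0.1305]
tool_rot: [0.503, 1.512, -0.504]
contact_force: [-0.0, -3.8, -1.8]
opening: 0.0536
t: 11.12
tool_pos: [0.4047, -0.1927, 0.1361]
tool_rot: [0.503, 1.512, -0.504]
contact_force: [-2.6, -4.3, -1.8]
opening: 0.0533
[-2.5672756  -4.34736533 -1.80273212] [-0.84129367  0.23967282 -0.05949079]
```

```bash
python3 -m crank '[[[0,-0.0005,0.001,0],[0,-0.001,0.002,0],[0,-0.001,0.003,0],[0,-0.001,0.004,0]]]';  python3 -m crank '[[[0,0,0.001,0],[0,0,0.002,0],[0,0,0.003,0]]]';python3 -m crank '[[[0,0,0.001,0],[0,0,0.002,0],[0,0,0.003,0]]]'; python3 -c "
from station import *;o=get_obs();print(o['contact_force'],o['wrist_torque'])"
```

```text
t: 11.45
tool_pos: [0.405, -0.193, 0.14]
tool_rot: [0.505, 1.512, -0.503]
contact_force: [-0.1, -1.4, -2.0]
opening: 0.0535
t: 11.7
tool_pos: [0.4052, -0.1932, 0.1433]
tool_rot: [0.504, 1.512, -0.503]
contact_force: [0.6, 0.6, -0.5]
opening: 0.0537
t: 11.95
tool_pos: [0.4051, -0.1934, 0.1463]
tool_rot: [0.504, 1.511, -0.503]
contact_force: [-0.5, -0.2, -1.5]
opening: 0.0534
[-0.45266759 -0.24201225 -1.48515688] [-0.01065694 -0.02524322  0.02006595]
```

```bash
python3 -m crank '[[[0,0,0.005,0],[0,0,0.01,0],[0,0,0.017,0],[0,0,0.025,0],[0,0,0.035,0]]]';  python3 -m crank '[[[0,0,0.015,0],[0,0,0.03,0],[0,0,0.045,0],[0,0,0.06,0]]]'; python3 - <<'E'
from h import *
from station import *
p,d=get_image("side");cv2.imwrite("pics/side2.png",cv2.resize(p[70:220,230:400,::-1],None,fx=4,fy=4,interpolation=2));np.savez("side2.npz",p=p,d=d)
E
```

```text
t: 12.37
tool_pos: [0.405, -0.1935, 0.1819]
tool_rot: [0.504, 1.512, -0.503]
contact_force: [0.0, 0.1, -1.2]
opening: 0.0534
t: 12.7
tool_pos: [0.4052, -0.1936, 0.243]
tool_rot: [0.503, 1.51, -0.504]
contact_force: [0.2, 0.6, -1.5]
opening: 0.0534
```

View pics/side2.png

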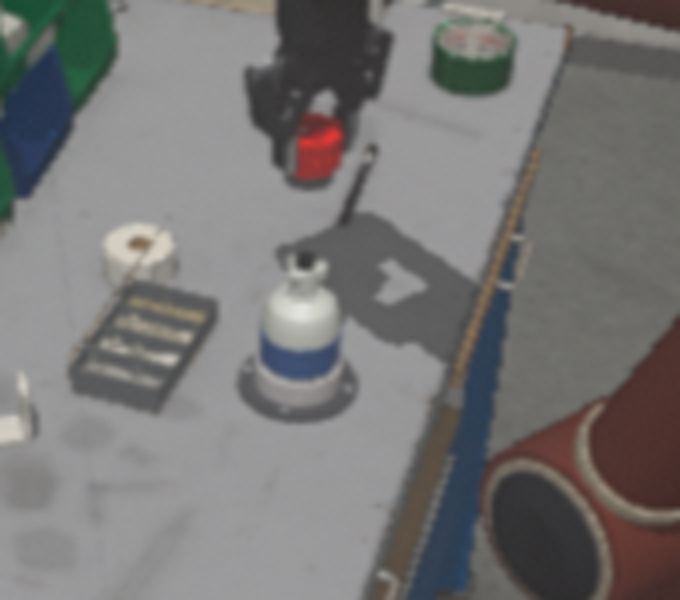

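The cap is off: it's in the jaws at crop (318,148) with the grey inner cap showing below it, and the bottle neck is bare at (308,262). Next is the move over the dish.

```bash
python3 -m crank '[[[0.01,0.025,0,0],[0.02,0.06,0,0],[0.03,0.1,0,0],[0.04,0.135,0,0],[0.05,0.17,0,0]]]';  python3 -m crank '[[[0.01,0.037,0,0],[0.02,0.075,0,0],[0.025,0.11,0,0],[0.03,0.145,0,0],[0.034,0.18,0,0]]]'; python3 -m crank '[[[0.002,0.03,0,0],[0.003,0.055,0,0],[0.004,0.075,0,0],[0.004,0.085,0,0],[0.004,0.0895,0,0]]]'; python3 -m crank '[[[0,0,0,0],[0,0,0,0]]]';python3 - <<'E'
from h import *
from station import *
o=get_obs();print(np.round(o['q'],3),R.from_rotvec(o['tool_rot']).as_matrix().round(3).tolist())
p,d=get_image("side");cv2.imwrite("pics/side3.png",cv2.resize(p[130:280,150:350,::-1],None,fx=4,fy=4,interpolation=2));np.savez("side3.npz",p=p,d=d)
p=p.astype(int);C=cloud("side",d)
k=(p[...,0]>110)&(p[...,1]<70)&(p[...,2]<70)&(d>0)&(C[...,2]>.15)&(C[...,2]<.35)&(C[...,0]<.6)&(C[...,0]>.4)&(abs(C[...,1]-.24)<.07)
P=C[k];print(len(P),P.min(0).round(4),P.max(0).round(4),np.median(P,0))
E
```

```text
t: 13.17
tool_pos: [0.4553, -0.0219, 0.2417]
tool_rot: [0.504, 1.51, -0.504]
contact_force: [0.9, 0.8, -0.8]
opening: 0.0535
t: 13.58
tool_pos: [0.4892, 0.1584, 0.2415]
tool_rot: [0.503, 1.511, -0.503]
contact_force: [0.4, -0.5, -0.8]
opening: 0.0535
t: 14.0
tool_pos: [0.4929, 0.2471, 0.2411]
tool_rot: [0.502, 1.512, -0.502]
contact_force: [-0.7, -1.0, -1.1]
opening: 0.0535
t: 14.17
tool_pos: [0.4931, 0.2452, 0.2411]
tool_rot: [0.503, 1.511, -0.504]
contact_force: [0.1, 0.7, -1.2]
opening: 0.0534
[ 3.270e-01 -1.300e-01  1.775e+00 -1.000e-03  1.498e+00 -6.000e-01] [[-0.0, 0.6, 0.8], [-0.001, 0.8, -0.6], [-1.0, -0.0, 0.0]]
210 [0.469  0.2176 0.2385] [0.5057 0.2731 0.2765] [0.48321882 0.25940943 0.26815015]
```

View pics/side3.png

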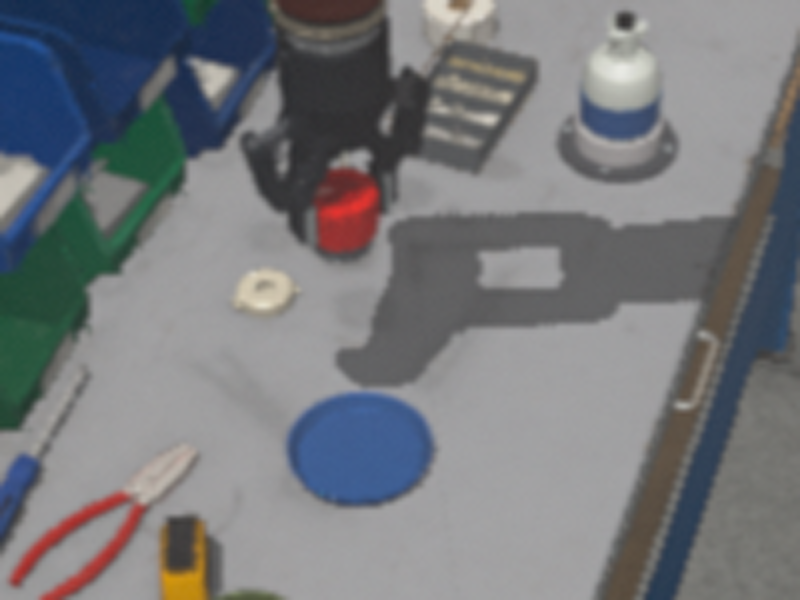

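```bash
python3 - <<'E'
from h import *
from scipy.optimize import least_squares as ls
z=np.load("side3.npz");p=z['p'].astype(int);d=z['d'];C=cloud("side",d)
k=(p[...,0]>110)&(p[...,1]<70)&(p[...,2]<70)&(d>0)&(C[...,2]>.24)&(C[...,2]<.262)&(C[...,0]<.6)&(C[...,0]>.4)&(abs(C[...,1]-.24)<.07)
P=C[k];s=ls(lambda c:np.hypot(P[:,0]-c[0],P[:,1]-c[1])-.027,[.493,.245],loss='soft_l1',f_scale=.002);print('cap',len(P),s.x,np.std(s.fun))
for n,f,B in(("side","side3",(215,222,265,262)),("top","top1",(200,170,247,216))):
    z=np.load(f+".npz");p=z['p'].astype(int);r,g,b=p[...,0],p[...,1],p[...,2]
    m=np.zeros((384,512),np.uint8);m[B[1]:B[3],B[0]:B[2]]=((b>g+25)&(b>r+45))[B[1]:B[3],B[0]:B[2]]
    c=max(cv2.findContours(m,0,1)[0],key=cv2.contourArea);e=cv2.fitEllipse(c[:,0].astype(np.float32));print(n,e)
    cm=camera_model(n);M=R.from_rotvec(cm['attitude']).as_matrix()
    pts=c[:,0].astype(float);ray=np.c_[(pts[:,0]-cm['cx'])/cm['fx'],(pts[:,1]-cm['cy'])/cm['fy'],np.ones(len(pts))]@M.T
    W=cm['xyz']+ray*((.016-cm['xyz'][2])/ray[:,2])[:,None];print(circ(W))
    C=cloud(n,z['d']);k=(m>0)&(abs(C[...,2]-.013)<.006)
E
```

```text
cap 75 [0.49669564 0.2411563 ] 0.001679055279054884
side ((239.4539337158203, 241.4113311767578), (26.84658432006836, 34.884376525878906), 85.2970199584961)
(array([0.49288382, 0.24438228]), np.float64(0.05506583205823829))
top ((222.90045166015625, 192.60092163085938), (29.908418655395508, 30.877574920654297), 6.270408630371094)
(array([0.49215556, 0.24606237]), np.float64(0.05473032656323239))
```

```bash
python3 -m crank '[[[-0.003,0.003,-0.035,0],[-0.003,0.003,-0.075,0],[-0.003,0.003,-0.115,0],[-0.003,0.003,-0.15,0],[-0.003,0.003,-0.175,0]]]';  python3 -m crank '[[[0,0,-0.012,0],[0,0,-0.02,0],[0,0,-0.027,0],[0,0,-0.032,0],[0,0,-0.032,0]]]'; python3 - <<'E'
from h import *
from station import *
p,d=get_image("side");cv2.imwrite("pics/side4.png",cv2.resize(p[180:280,190:310,::-1],None,fx=6,fy=6,interpolation=2));np.savez("side4.npz",p=p,d=d)
E
```

```text
t: 14.63
tool_pos: [0.4883, 0.247, 0.0625]
tool_rot: [0.503, 1.514, -0.507]
contact_force: [-0.7, 0.4, -0.9]
opening: 0.0533
t: 15.05
tool_pos: [0.4908, 0.249, 0.0347]
tool_rot: [0.504, 1.51, -0.503]
contact_force: [-0.7, -0.1, 0.3]
opening: 0.0533
```

View pics/side4.png

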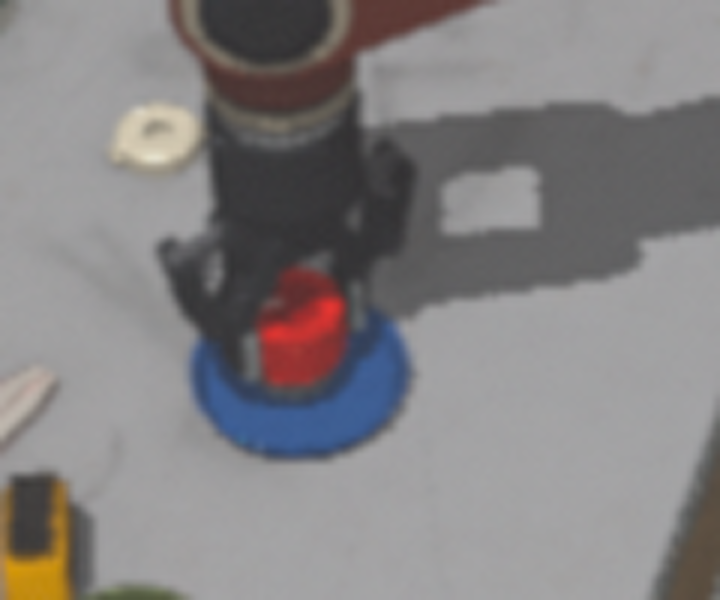

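```bash
python3 -m crank '[[[0,-0.0005,-0.002,0],[0,-0.001,-0.004,0],[0,-0.001,-0.006,0],[0,-0.001,-0.008,0],[0,-0.001,-0.008,0]]]';  python3 -m crank '[[[0,0,-0.001,0],[0,0,-0.002,0],[0,0,-0.003,0],[0,0,-0.003,0]]]';python3 -m crank '[[[0,0,-0.001,0],[0,0,-0.002,0],[0,0,-0.003,0],[0,0,-0.003,0]]]'
```

```text
t: 15.52
tool_pos: [0.4898, 0.2479, 0.0257]
tool_rot: [0.503, 1.512, -0.504]
contact_force: [-0.6, -0.5, -1.4]
opening: 0.0535
t: 15.85
tool_pos: [0.4899, 0.2479, 0.0228]
tool_rot: [0.503, 1.512, -0.504]
contact_force: [0.4, 0.3, -1.9]
opening: 0.0534
t: 16.18
tool_pos: [0.4902, 0.248, 0.0201]
tool_rot: [0.504, 1.511, -0.503]
contact_force: [0.6, -0.3, -1.3]
opening: 0.0537
```

```bash
python3 -m crank '[[[0,0,-0.001,0],[0,0,-0.002,0],[0,0,-0.002,0],[0,0,-0.002,0]]]';  python3 -m crank '[[[0,0,-0.001,0],[0,0,-0.002,0],[0,0,-0.002,0],[0,0,-0.002,0]]]';python3 -m crank '[[[0,0,-0.001,0],[0,0,-0.002,0],[0,0,-0.002,0],[0,0,-0.002,0]]]'
```

```text
t: 16.52
tool_pos: [0.4902, 0.248, 0.0181]
tool_rot: [0.504, 1.511, -0.503]
contact_force: [0.3, -0.3, -0.4]
opening: 0.0534
t: 16.85
tool_pos: [0.4901, 0.248, 0.016]
tool_rot: [0.504, 1.511, -0.503]
contact_force: [-0.7, -0.6, 0.1]
opening: 0.0534
t: 17.18
tool_pos: [0.4901, 0.248, 0.014]
tool_rot: [0.504, 1.511, -0.503]
contact_force: [-0.3, -0.4, -1.1]
opening: 0.0531
```

```bash
for i in 1; do python3 -m crank '[[[0,0,-0.001,0],[0,0,-0.001,0],[0,0,-0.001,0]]]';  python3 -m crank '[[[0,0,-0.001,0],[0,0,-0.001,0],[0,0,-0.001,0]]]';python3 -m crank '[[[0,0,-0.001,0],[0,0,-0.001,0],[0,0,-0.001,0]]]';done|grep -E "pos|force"; python3 - <<'E'
from h import *
from station import *
p,d=get_image("side");cv2.imwrite("pics/side5.png",cv2.resize(p[180:280,190:310,::-1],None,fx=6,fy=6,interpolation=2));np.savez("side5.npz",p=p,d=d)
E
```

```text
tool_pos: [0.4901, 0.248, 0.0131]
contact_force: [-0.5, -0.0, -0.7]
tool_pos: [0.4901, 0.248, 0.0121]
contact_force: [0.2, 0.1, 0.0]
tool_pos: [0.4901, 0.248, 0.011]
contact_force: [0.3, 0.0, 0.0]
```

View pics/side5.png

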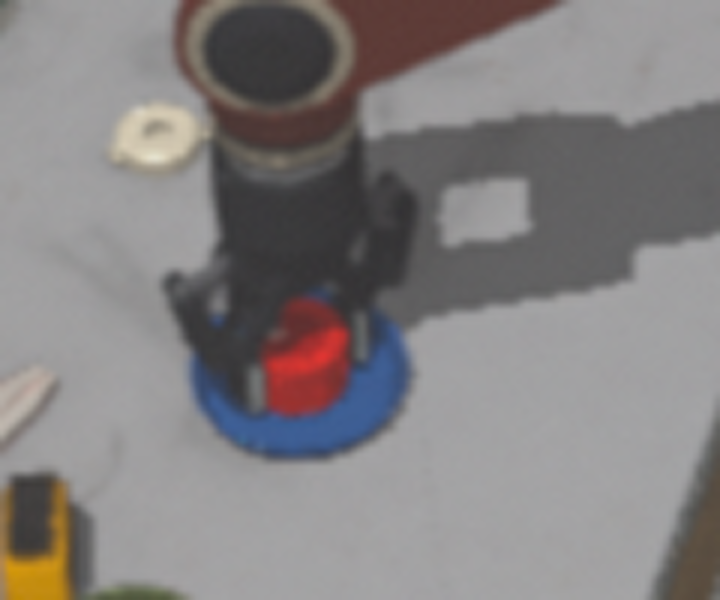

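```bash
for i in 1; do python3 -m crank '[[[0,0,-0.001,0],[0,0,-0.001,0],[0,0,-0.001,0]]]';  python3 -m crank '[[[0,0,-0.001,0],[0,0,-0.001,0],[0,0,-0.001,0]]]';done|grep -E "pos|force"
```

```text
tool_pos: [0.4901, 0.248, 0.01]
contact_force: [0.1, -0.7, -1.6]
tool_pos: [0.4901, 0.248, 0.009]
contact_force: [0.9, 0.1, -0.7]
```

```bash
for i in 1; do python3 -m crank '[[[0,0,-0.001,0],[0,0,-0.001,0],[0,0,-0.001,0]]]';  python3 -m crank '[[[0,0,-0.001,0],[0,0,-0.001,0],[0,0,-0.001,0]]]';done|grep -E "pos|force"
```

```text
tool_pos: [0.4901, 0.248, 0.008]
contact_force: [0.9, -1.2, 0.2]
tool_pos: [0.4901, 0.248, 0.0071]
contact_force: [1.6, 0.8, 0.2]
```

```bash
python3 - <<'E'
from h import *
from station import *
p,d=get_image("side");np.savez("side6.npz",p=p,d=d)
for f,t in(("side3",.2411),("side4",.0347),("side5",.011),("side6",.0071)):
    z=np.load(f+".npz");p=z['p'].astype(int);d=z['d'];C=cloud("side",d)
    k=(p[...,0]>110)&(p[...,1]<70)&(p[...,2]<70)&(d>0)&(C[...,0]<.54)&(C[...,0]>.44)&(abs(C[...,1]-.245)<.05)
    Z=C[k][:,2]-t;print(f,k.sum(),np.percentile(Z,[1,5,50,80,95,99]).round(4))
E
python3 -m crank '[[[0,0,-0.001,0],[0,0,-0.001,0],[0,0,-0.001,0]]]'; python3 -c "
from station import *;o=get_obs();print(o['contact_force'],o['wrist_torque'])"
```

```text
side3 338 [0.0008 0.0033 0.0319 0.3195 0.3232 0.3238]
side4 399 [0.0017 0.0093 0.315  0.3188 0.3336 0.3396]
side5 354 [0.0041 0.01   0.3131 0.3192 0.3373 0.3436]
side6 337 [0.0047 0.0125 0.3125 0.3192 0.3381 0.3435]
t: 19.28
tool_pos: [0.4901, 0.248, 0.0063]
tool_rot: [0.504, 1.512, -0.504]
contact_force: [-0.7, -0.7, 3.4]
opening: 0.0534
[-0.66219202 -0.66801327  3.44264707] [-0.08839438  0.02235362 -0.04742905]
```

```bash
python3 -m crank '[[[0,0,0,0],[0,0,0,0],[0,0,0,0],[0,0,0,0],[0,0,0,0]]]' 0.72 20; python3 - <<'E'
from h import *
from station import *
p,d=get_image("side");cv2.imwrite("pics/side7.png",cv2.resize(p[180:280,190:310,::-1],None,fx=6,fy=6,interpolation=2))
E
```

```text
t: 19.7
tool_pos: [0.4899, 0.2479, 0.0059]
tool_rot: [0.503, 1.512, -0.504]
contact_force: [0.4, 0.8, 0.4]
opening: 0.0615
```

View pics/side7.png

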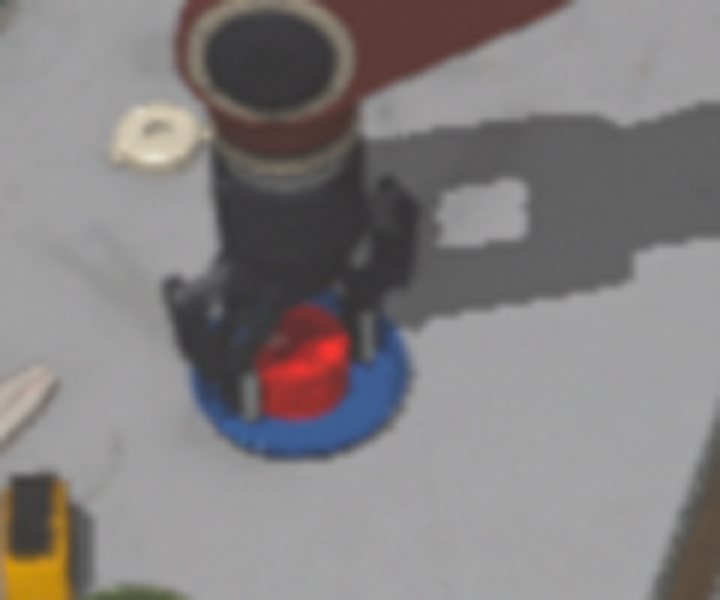

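The fingers have opened clear, with gaps on both sides of the cap at (250,395) and (368,330), and the cap is standing upright. Now I'll rise slowly.

```bash
python3 -m crank '[[[0,0,0.004,0],[0,0,0.009,0],[0,0,0.015,0],[0,0,0.022,0],[0,0,0.03,0]]]'; python3 -m crank '[[[0,0,0.015,0],[0,0,0.035,0],[0,0,0.065,0],[0,0,0.1,0],[0,0,0.14,0]]]' 0.9; python3 -m crank '[[[-0.02,-0.03,0.02,0],[-0.035,-0.07,0.03,0],[-0.05,-0.11,0.03,0],[-0.05,-0.15,0.03,0],[-0.05,-0.18,0.03,0]]]';python3 -m crank '[[[0,0,0,0],[0,0,0,0]]]'; python3 - <<'E'
from h import *
from station import *
for n in("side","top"):
    p,d=get_image(n);cv2.imwrite(f"pics/{n}8.png",p[:,:,::-1]);q=p.astype(int);C=cloud(n,d)
    if n=="side":cv2.imwrite("pics/side8c.png",cv2.resize(p[180:330,160:320,::-1],None,fx=4,fy=4,interpolation=2))
    k=(q[...,0]>110)&(q[...,1]<80)&(q[...,2]<80)&(d>0)&(C[...,2]>.008)&(C[...,2]<.08)&(C[...,0]<.56)&(C[...,0]>.43)&(abs(C[...,1]-.245)<.06)
    P=C[k];T=P[P[:,2]>np.percentile(P[:,2],95)-.008];print(n,len(P),'ztop',np.median(T[:,2]),'mid',(T.min(0)+T.max(0))/2,T.max(0)-T.min(0),'z1%',np.percentile(P[:,2],1))
    k=(C[...,2]>.03)&(C[...,2]<.4)&(C[...,0]>.4)&(C[...,0]<.6)&(C[...,1]>.35)&(C[...,1]<.6)&(d>0)
    l=cv2.connectedComponentsWithStats(k.astype(np.uint8))
    for i in range(1,l[0]):
        if l[2][i,4]>60:
            Q=C[l[1]==i];print(' obj',l[2][i].tolist(),Q.min(0).round(3),Q.max(0).round(3))
E
```

```text
t: 20.17
tool_pos: [0.4902, 0.248, 0.037]
tool_rot: [0.504, 1.511, -0.503]
contact_force: [0.0, 0.6, -0.4]
opening: 0.0617
t: 20.58
tool_pos: [0.4889, 0.2475, 0.1768]
tool_rot: [0.502, 1.514, -0.505]
contact_force: [0.1, 0.6, -0.2]
opening: 0.0766
t: 21.0
tool_pos: [0.4394, 0.066, 0.2076]
tool_rot: [0.503, 1.508, -0.503]
contact_force: [0.9, 0.1, -0.0]
opening: 0.0771
t: 21.17
tool_pos: [0.4402, 0.0667, 0.2071]
tool_rot: [0.507, 1.509, -0.505]
contact_force: [-1.1, 0.6, -0.3]
opening: 0.0771
side 243 ztop 0.03762883684693907 mid [0.49172825 0.24777237 0.03857107] [0.05113049 0.05286304 0.01083069] z1% 0.011606543228560397
 obj [188, 259, 41, 59, 1314] [0.432 0.377 0.03 ] [0.584 0.559 0.093]
top 158 ztop 0.03702708111208208 mid [0.49266515 0.24901025 0.03932865] [0.04734365 0.05317508 0.01146453] z1% 0.027463978445478335
 obj [167, 165, 22, 15, 199] [0.537 0.372 0.03 ] [0.587 0.44  0.069]
 obj [132, 182, 33, 27, 516] [0.431 0.45  0.03 ] [0.517 0.559 0.094]
```

View pics/side8c.png

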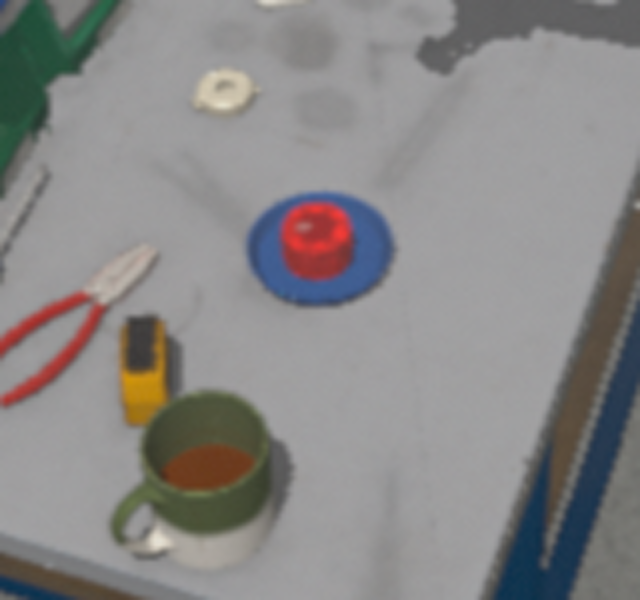

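View pics/top8.png

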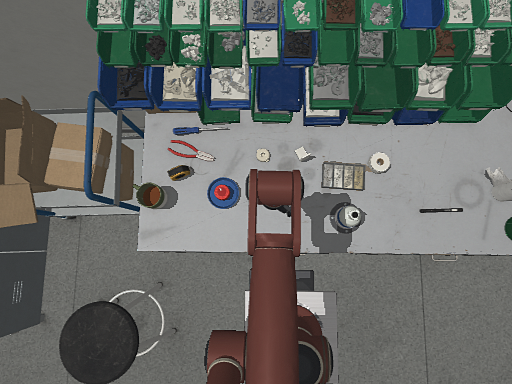

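The cap stands top side up in the dish, at side crop (317,240) against a dish centre of (320,248), about 3 mm off centre. The mug and tape measure haven't moved, and the gripper is clear.

```bash
python3 -c "
from station import *;print(finish_job())"
```

```text
the job is handed in; nothing more can be done
None
```

The bottle is open and the red cap is standing top side up in the blue dish. I handed the job in at about 21 s of the 67 s allowed.

- **Opening:** I gripped the cap by its sides and pressed it to 17–20.7 N. I turned it 76° anticlockwise in total. It was first pressed past 17 N steadily from about 24°. It then lifted off with only its own weight and slight drag.
- **Placing:** I lowered the cap to the dish floor until the contact force read about 3.4 N, then opened the jaws and withdrew.
- **Last checks:**
  - The cap is about 3 mm from the dish centre: (0.492, 0.248) from the side camera, (0.493, 0.249) from the top, against the dish centre at (0.4925, 0.2455). The two views agree to 1–2 mm.
  - Its top is at about z = 0.038, as expected for a cap seated on the dish floor.
  - The mug and tape measure are unmoved to within 2 mm.
  - The gripper touches nothing.
- **Less certain:**
  - Forces were read only at the end of each move, so a brief peak in between can't be ruled out.
  - Up to about 7 N of sideways force appeared while turning and lifting, and I eased most of it off by shifting the tool.

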